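# Mount the inspection magnifier on its dovetail rail

### The arm

A 7-joint arm with a two-finger parallel gripper is mounted at the origin on the work surface. World frame = base frame: x ahead of the robot, y to its left, z up, the work surface at z = 0. Lengths are in m, angles in rad, forces in N, time in s.
With the tool pointing down it reaches from about 0.425 to 0.925 m from the base axis. Payload 6.8 kg.
Tool frame: the origin (TCP) lies midway between the tips of the shut fingers; the grasp point (between the pads) lies env.tcp_to_grasp behind it (env.tcp_to_grasp is the distance from the TCP to the grasp point, in m); z points along the fingers, x is the direction in which the jaws open and shut, and the axes are right-handed (so a half turn about z gives the same grasp; the last joint's range is limited). The gripper opens to 88 mm and grips with 3 to 60 N. Pads are 20 mm wide; open, the fingers measure 115 mm over their backs; the gripper's body (75 mm by 178 mm) begins 61 mm behind the grasp point.
Start: joints at [1.092, 0.477, 0.022, 1.555, -0.011, 1.109, -0.083], TCP at [0.245, -0.629, 0.223] pointing down, gripper open.
Joint ranges: [-2.96, 2.96], [-0.34, 2.1], [-1.41, 1.46], [0.24, 2.44], [-1.37, 4.51], [0.17, 1.92], [-2.96, 2.96]. Speed limits (rad/s): [2.39, 2.39, 3.14, 3.14, 3.14, 3.14, 3.14].

### API

Orientations are given as [roll, pitch, yaw] about the fixed x, y, z axes, in that order (R = Rz(yaw) Ry(pitch) Rx(roll)).
In Python, from rig import telemetry, imaging, job, env gives the robot as it stands.
- The arm moves only by the tool step_arm, never from a script. Its argument "commands" is one flat list of numbers, 6 for each row, row after row: the shift along the tool's x, y, z in m, then the turn, a rotation vector about the tool's x, y, z in rad. A call has 1 to 10 rows; each row shifts and turns the commanded pose from where the row before left it, along the tool's axes as they then stand; what a row does not reach is not made up. A row lasts 1/12 s, in which the tool goes at most 41.7 mm and 7.16 degrees, less where a joint would pass 70% of its speed; a pose out of reach is approached as far as the arm can. A call is refused whole if a number of a shift passes 0.0417 or a number of a turn 0.125, either way. A call with a gripper value outside its range is refused whole. "fingers" is the finger opening in m, from 0 to 0.0878, set as the call begins (left out, the last holds). The fingers move at their own pace and stop on an object; "force" is the grip in N (left out, the last holds). Time passes only in rows, so rows that do not move let the fingers close. It gives the time, the measured TCP pose, the force and the opening at its end, in the units of the state.
- telemetry.sense(): the state, without advancing time (a new reading comes with each control period).
- imaging.capture(name): name is "scene" or "top"; returns the picture (480x640x3 uint8, blue, green, red); there is no depth.
- imaging.camera_params(name): a dict with "fx", "fy", "cx", "cy" (pixels), "world_from_camera" (4x4, takes a point from camera to world coordinates). Camera axes: x right, y down, z forward; pixel columns grow to the right and rows downward; lengths in m; the calibration is good to about 2 mm. A picture is of the moment at which its call begins. camera_params takes no time and is no camera call.
- job.hand_in(): hands the job in, once; it reports no verdict.
Trained networks look in the newest picture that a camera, given by its name, has taken for a name from the list of things; names that differ only in an ending like _2 or _b are one class to them, and where a whole thing is asked for, a point or a joint stands for the part that bears it (a point fixed in the world has none). Each returns a list of dicts, best first, with "p" (0 to 1); they miss things now and then, are a little off and sometimes report something else, mostly with a low value. They report only what shows in the picture. A call takes as long as a camera call.
- imaging.spot_in(name, camera): "uv" ([column, row] in pixels, amid what is visible of it).
- imaging.spot_point(name, camera): "uv" ([column, row] in pixels: a listed point, or the origin of a listed thing).
The state is a dict: "t": time; "joint_pos": joint angles; "qd": joint speeds; "joint_efforts": joint torques, N m; "ee_pos": TCP position; "eef_rot": TCP orientation; "force": force on the tool from outside, world axes, zero at the start; "torque": the same for the moment, N m; "width": finger opening in m.
Only numpy, scipy, OpenCV 4.12 (cv2) and the standard library are available. Lean on these libraries where they do the work, as an engineer would, in place of code of your own. Each camera call takes 0.05 s, during which the arm holds its last target.

### The job

Put the magnifier carriage on the inspection board: slide it onto the dovetail rail from the rail's open end, with the clamp knob on the side away from the embroidery, push it gently home against the red end stop, and only then turn the orange wing knob clockwise until the clamp is tight. Let go, and leave the awl, jar, thread spool and brass weight where they are.

Things in the scene. Friction and masses are not known exactly. Their poses are not given: they have to be found in the camera images.
- rail: Fixed board (x -32 to 288, y -108 to 128 mm, 12 mm thick), gold embroidery on it, a dovetail rail along one edge. Origin: on the table under the rail's middle. z up, y along the rail from its open end to the red stop, x across it to the embroidery. Rail: y -120 to 120 mm, flat top at z 36 mm, 44 mm wide; under it 60 degree undercut flanks, foot 29.5 mm wide at z 20.
- rail_open_end (a point): Middle of the rail's top at its open end, 120 mm from the rail's middle; axes as rail. Only here can the carriage go on. The last 18 mm at this end taper as a lead-in: 3.5 mm narrower on each side and 3 mm lower at the tip.
- end_stop: Red end stop fixed at the rail's far end: a plate 56 mm wide, 10 mm thick, rising 18 mm above the rail's top. Origin: on its face, mid-width, level with the rail's top, 112 mm from the rail's middle; axes as rail.
- carriage_grip (a point): Loose magnifier carriage, 0.5 to 0.75 kg, upright on the table; the middle of its black grip column (x 30, y 36, z 52 mm), over its centre of mass. Axes: x from knob to lens, y along its slot, z up. Grey body x 80, y 84, 31 mm high, its centre 6 mm to -x; underside 57 mm below this point. White lens ring 90 mm across, centred 114 mm to +x, 48 mm higher. Hold its y faces from above.
- carriage_slot (a point): Middle of the ceiling of the carriage's dovetail slot (opens downwards, runs along y, 84 mm); axes as carriage_grip, 40 mm under it and 6 mm to -x, 17 mm above the underside. With the clamp open the slot has 1.5 mm play each side and 2 mm upwards. On the rail the ceiling rests on the rail's top; fully home this point is 42 mm before the stop's face: x 0, y 70, z 36 mm in the rail's axes.
- knob_grip (a point): Middle of the orange wing of the clamp knob on the carriage's -x side; turns with it. z: outwards along the knob's axis, 35 degrees from vertical, leaning to the carriage's -x; x: along the wing, 60 mm; y: its thickness, 14 mm (pinch here); 26 mm deep in z. A boss 30 mm across lies 27 mm behind it. It is at (-63, 0, 1) mm from carriage_grip. At 0.75 rad y is along the rail.
- clamp_knob (a joint): Angle of the clamp knob, rad: 0 open, grows clockwise seen from outside (against knob_grip's z), hard end at 1.7; starts at 0 to 0.2. About 0.12 Nm turns it, up to 0.25 Nm when tight. On the rail the clamp begins to bite at 0.7 to 1.1 and is tight when turned to about 1.4 to 1.6; let go, it springs back a little (up to 0.3) and stays tight.
- clamp_shoe: Small brass shoe in the carriage's -x jaw, pushed by the knob (2.6 mm per rad) against the rail's flank; nothing to handle. Origin: middle of its face.
- jar: Bystander: closed glass jar of gold spangles with a brass lid, 62 mm across, 76 mm tall, upright; origin at the centre of its underside.
- spool: Bystander: wooden spool of gold thread, 56 mm across, 76 mm tall, upright; origin at the centre of its underside.
- weight: Bystander: round brass pattern weight, 52 mm across, 48 mm tall with its knob; origin at the centre of its underside.
- awl_center (a point): Bystander: awl, 145 mm long, wooden handle 18 mm thick, lying on the embroidery roughly along the board's y; this point is 5 mm inside the handle's front end, 9 mm above the board.

How it is judged:
On the way, in this order (a step that is already met when the one before it is completed fails the run):
1. the carriage is on the rail, home against the stop (within 4 mm), with its clamp still open (y of carriage_slot in the frame of rail between 0.066 and 0.074 m and x of carriage_slot in the frame of rail between -0.004 and 0.004 m and z of carriage_slot in the frame of rail below 0.04 m and value of joint clamp_knob below 0.7 rad), for 0.2 s.
2. the clamp is tightened (value of joint clamp_knob above 0.9 rad and contact force between clamp_shoe and rail above 15 N), for 0.2 s.
At the end, for the whole second after the job is handed in: The carriage is on the rail, knob on the side away from the embroidery, within 4 mm of the red stop, down on the rail's top (2 mm) and in line (3 mm, 0.05 rad); the knob is past 0.9 rad and the clamp shoe presses the rail with over 15 N; the robot has let go (all of step 2 and y of carriage_slot in the frame of rail between 0.066 and 0.074 m and x of carriage_slot in the frame of rail between -0.003 and 0.003 m and z of carriage_slot in the frame of rail between 0.034 and 0.038 m and x of carriage_grip in the frame of rail above 0 m and angle between the y axis of carriage_slot and the y axis of rail, either way round below 0.05 rad); the robot touches nothing.
It fails at once if the jar was disturbed (moved 20 mm) (distance of jar from where it was at the start of the episode above 0.02 m).
It fails at once if the spool was disturbed (moved 20 mm) (distance of spool from where it was at the start of the episode above 0.02 m).
It fails at once if the weight was disturbed (moved 20 mm) (distance of weight from where it was at the start of the episode above 0.02 m).
It fails at once if the awl was disturbed (moved 20 mm) (distance of awl_center from where it was at the start of the episode above 0.02 m).
It fails at once if the carriage was rammed into the end stop (over 50 N) (contact force between carriage and end_stop above 50 N).
It also fails if it takes over 64 s, if anything falls off the work surface, if the arm or the gripper's body presses on something with over 40 N, if the wrist force passes 120 N, or if a joint passes its speed limit or range.

## Working session

There is one attempt and no reset: what is moved stays moved. The work goes in short steps, Python scripts to look and compute and a tool call to move; the robot and the scene stay as the last step left them, time stands still between calls to the robot, and variables do not carry over. Pictures are saved under pics/ and viewed, and the job is handed in when it is done.

Besides the shell and the picture viewer there is one more tool, called after "Request:" as name(argument=value, ...) on one line, values as JSON. step_arm: Moves the arm, as the interface text tells. Its arguments: {"type":"object","properties":{"commands":{"type":"array","items":{"type":"number"}},"fingers":{"type":"number"},"force":{"type":"number"}},"required":["commands"]}

```bash
ls; mkdir -p pics; python3 - <<'E'
from rig import telemetry, imaging, job, env
import cv2
print(telemetry.sense()); print(env.tcp_to_grasp)
for c in ("scene","top"):
    im=imaging.capture(c); cv2.imwrite(f"pics/{c}0.png",im)
    p=imaging.camera_params(c); print(p)
    for n in ["rail","rail_open_end","end_stop","carriage_grip","carriage_slot","knob_grip","jar","spool","weight","awl_center"]:
        r=imaging.spot_point(n,c); print(c,n,[(x["uv"],round(x["p"],2)) for x in r[:2]])
E
```

```text
pics
{'t': 0.0, 'joint_pos': array([ 1.0919204 ,  0.47779125,  0.0223524 ,  1.55642298, -0.01148196,
        1.10929978, -0.08306959]), 'qd': array([-4.22360253e-05, -4.59941850e-04, -4.55887277e-04, -4.71028141e-04,
       -5.87067163e-04, -9.99141322e-04,  3.13714023e-04]), 'joint_efforts': array([ 2.50436178e-04, -5.82855463e+01,  1.53470334e+00, -2.72611248e+01,
       -5.43940568e-02,  1.69223500e-02,  1.41662158e-04]), 'ee_pos': array([ 0.24433817, -0.62858997,  0.22169993]), 'eef_rot': array([ 3.14143809e+00,  1.78630868e-03, -1.19997145e+00]), 'force': array([ 0.16690834, -0.27575824, -0.81700012]), 'torque': array([-2.77072341e-02, -1.87582611e-03,  4.70364665e-05]), 'width': 0.08799287542087672}
0.0187
{'fx': 572.0382804742221, 'fy': 572.0382804742221, 'cx': 324.2573235899981, 'cy': 244.05554601044685, 'world_from_camera': array([[ 0.56649109,  0.68002992, -0.46545371,  1.10221246],
       [ 0.82406514, -0.46892391,  0.31784745, -0.38067971],
       [-0.0021166 , -0.56362193, -0.82603017,  1.02109703],
       [ 0.        ,  0.        ,  0.        ,  1.        ]])}
scene rai
[... 594 characters left out ...]
9451407,  0.10133661,  0.45173554],
       [-0.99965837,  0.02547346, -0.00585178, -0.01334453],
       [ 0.00323829, -0.10145376, -0.99483498,  1.19916005],
       [ 0.        ,  0.        ,  0.        ,  1.        ]])}
top rail [([315.9, 235.9], 0.59), ([285.3, 203.1], 0.45)]
top rail_open_end [([350.3, 267.4], 0.62)]
top end_stop [([285.7, 202.6], 0.49)]
top carriage_grip [([167.4, 277.9], 0.68)]
top carriage_slot [([355.9, 193.1], 0.68), ([175.2, 283.8], 0.55)]
top knob_grip [([162.1, 308.8], 0.85)]
top jar [([451.5, 276.4], 0.83), ([160.8, 306.9], 0.62)]
top spool [([460.9, 249.5], 0.58)]
top weight [([176.1, 214.9], 0.51), ([315.4, 236.8], 0.38)]
top awl_center [([354.6, 191.3], 0.65)]
```

View pics/scene0.png

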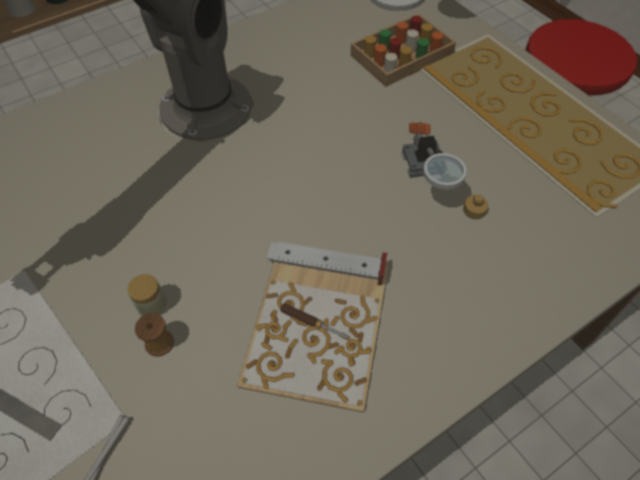

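View pics/top0.png

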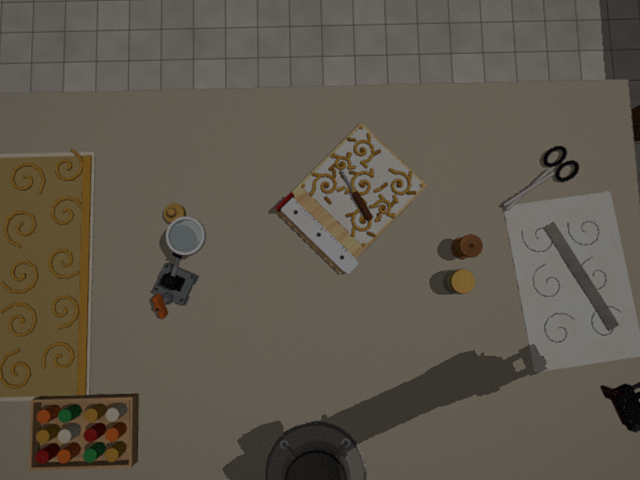

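```bash
python3 - <<'E'
import cv2
t=cv2.imread("pics/top0.png"); s=cv2.imread("pics/scene0.png")
f=lambda im,x,y,w,h,k:cv2.convertScaleAbs(cv2.resize(im[y:y+h,x:x+w],None,fx=k,fy=k,interpolation=cv2.INTER_CUBIC),alpha=1.6)
cv2.imwrite("pics/t_rail.png",f(t,265,115,170,165,3.6)[:600])
cv2.imwrite("pics/t_car.png",f(t,140,195,80,130,4.6))
cv2.imwrite("pics/s_car.png",f(s,390,110,110,110,5))
cv2.imwrite("pics/s_rail.png",f(s,230,230,170,100,4.5))
E
```

```text
(no output)
```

View pics/t_rail.png

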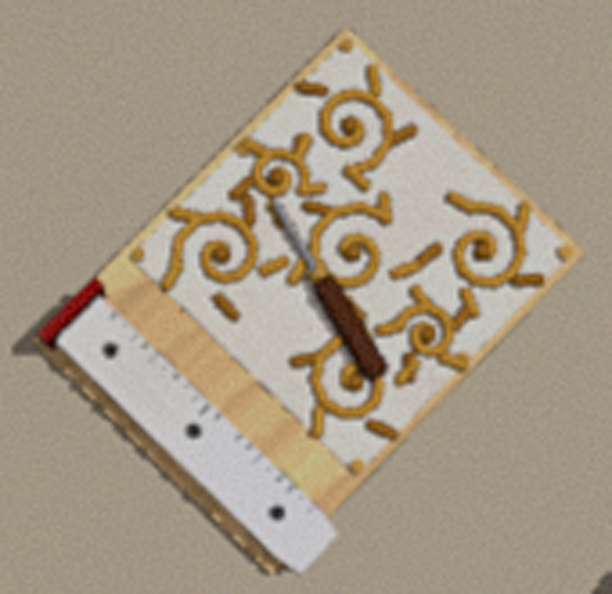

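View pics/t_car.png

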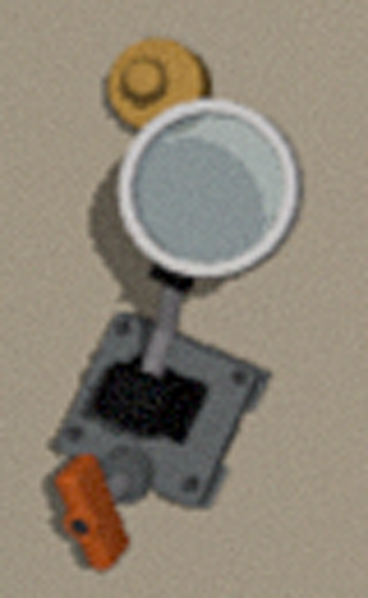

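View pics/s_car.png

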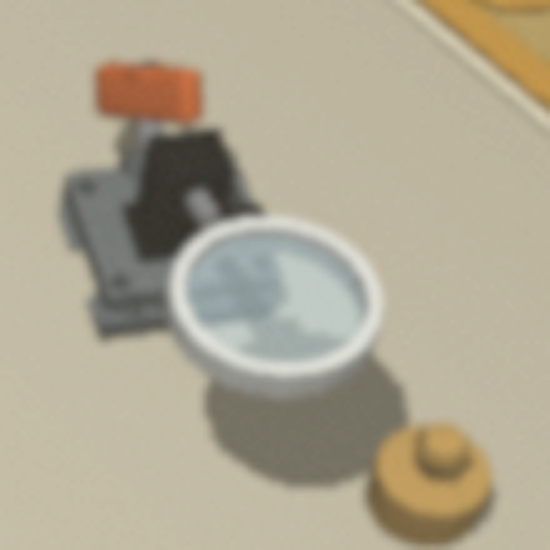

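View pics/s_rail.png

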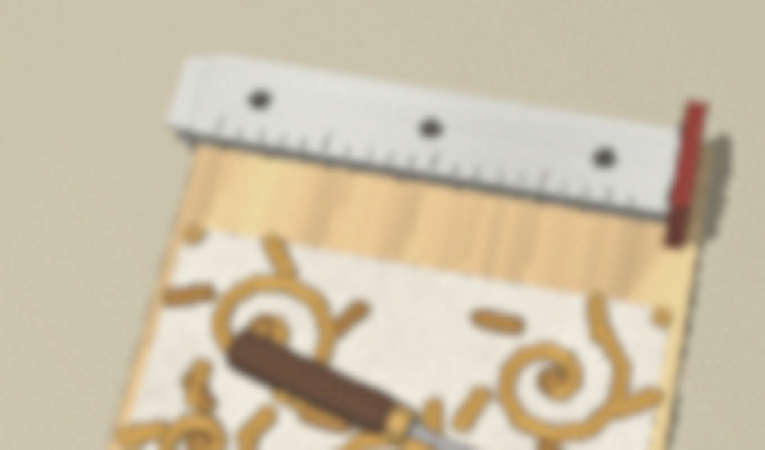

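```bash
cat > h.py <<'E'
import numpy as np, cv2
from scipy.optimize import least_squares
def proj(P,cam):
    T=np.linalg.inv(cam["world_from_camera"]); p=T[:3,:3]@np.asarray(P,float)+T[:3,3]
    return np.array([cam["fx"]*p[0]/p[2]+cam["cx"],cam["fy"]*p[1]/p[2]+cam["cy"]])
def w(pose,p):
    x,y,a=pose; c,s=np.cos(a),np.sin(a)
    return np.array([x+c*p[0]-s*p[1],y+s*p[0]+c*p[1],p[2]])
def back(uv,cam,z):
    T=cam["world_from_camera"]; d=T[:3,:3]@np.array([(uv[0]-cam["cx"])/cam["fx"],(uv[1]-cam["cy"])/cam["fy"],1])
    o=T[:3,3]; return o+d*(z-o[2])/d[2]
def fit(obs,x0,loss="soft_l1"):
    f=lambda q:np.concatenate([(proj(w(q,p),c)-uv)*wt for p,c,uv,wt in obs])
    r=least_squares(f,x0,loss=loss,x_scale=[.01,.01,.05]); 
    return r.x,f(r.x).reshape(-1,2)
def crop(x0,y0,k): return lambda x,y:np.array([x0+(x+.5)/k-.5,y0+(y+.5)/k-.5])
E
python3 - <<'E'
from h import *
from rig import imaging
T=imaging.camera_params("top");S=imaging.camera_params("scene")
a=crop(265,115,3.6);b=crop(230,230,4.5)
ot=[((0,80,36),T,a(110,350)),((0,0,36),T,a(193,431)),((0,-80,36),T,a(277,513)),((288,128,12),T,a(345,28)),((288,-108,12),T,a(580,252)),
 ((28,112,54),T,a(101,284)),((-28,122,54),T,a(42,340))]
os=[((0,-80,36),S,b(260,99)),((0,0,36),S,b(430,128)),((0,80,36),S,b(603,158)),((-28,122,54),S,b(705,100)),((22,112,36),S,b(668,215)),((288,-108,12),S,np.array([240,384.])),((288,128,12),S,np.array([363,408.]))]
mk=lambda o:[(np.array(p)/1000,c,uv,1) for p,c,uv in o]
for o in (mk(ot),mk(os),mk(ot+os)):
    q,r=fit(o,[.5,0,-.8]); print(q.round(4),np.round(r,1).tolist())
a=crop(140,195,4.6);b=crop(390,110,5)
# carriage frame: grip point origin at z=57mm
# body plan x -46..34, y -42..42, top at z=31; column x±15,y±18; column top? ; lens ring centre (114,0,105)
ot=[((114,0,105),T,a(209,187)),((-63,0,58),T,a(90,513)),((34,42,31),T,a(118,313)),((34,-42,31),T,a(268,372)),((-46,-42,31),T,a(207,508)),((-46,42,31),T,a(55,448))]
os=[((114,0,105),S,b(275,298)),((-63,0,58),S,b(149,90)),((-46,-42,31),S,b(65,180)),((34,-42,0),S,b(102,338))]
for o in (mk(ot),mk(os),mk(ot+os)):
    q,r=fit(o,[.35,.35,-.3]); print(q.round(4),np.round(r,1).tolist())
print("jar",back(imaging.spot_in and (461,281),T,.076),"spool",back((468,245),T,.076),"weight",back((174,211),T,.045))
E
```

```text
[ 0.5763 -0.0212 -0.7967] [[-0.2, 0.5], [-0.1, 0.4], [-0.0, 0.2], [-0.2, -0.6], [1.6, -0.1], [0.7, 0.6], [-1.9, -1.6]]
[ 0.5764 -0.0192 -0.8036] [[-0.0, -0.3], [0.1, -0.3], [0.2, -0.4], [0.7, -0.2], [-0.3, -1.3], [-3.9, 0.6], [0.5, 2.0]]
[ 0.5765 -0.0199 -0.8007] [[-0.6, 0.4], [-0.6, 0.3], [-0.6, 0.2], [-0.2, -0.5], [1.3, 0.2], [0.3, 0.4], [-2.3, -1.8], [-0.3, 0.0], [-0.2, -0.1], [-0.1, -0.3], [0.4, -0.2], [-0.5, -1.2], [-3.8, 1.1], [0.7, 2.2]]
[ 0.4707  0.3319 -0.4097] [[0.5, 0.1], [2.0, -0.1], [-0.1, -0.5], [-1.4, -0.5], [-1.2, 0.5], [0.3, 0.5]]
[ 0.4704  0.3376 -0.4207] [[0.3, 0.7], [-0.2, 0.3], [-0.0, -2.2], [-0.1, -0.0]]
[ 0.4712  0.3344 -0.4172] [[-0.2, 0.1], [0.8, -0.4], [-1.0, -0.7], [-2.3, -0.5], [-2.4, 0.4], [-0.8, 0.2], [-0.4, 1.6], [-1.1, 1.0], [-0.9, -1.4], [-0.9, 0.8]]
jar [ 0.45360634 -0.35511955  0.076     ] spool [ 0.53836279 -0.37660884  0.076     ] weight [0.64306863 0.33155382 0.045     ]
```

```bash
cat > plan.py <<'E'
import numpy as np, sys
from scipy.spatial.transform import Rotation as R, Slerp
def rows(p0,R0,wps,nd=3):
    """wps: list of (pos, R, nrows). returns rounded rows; prints predicted end"""
    p=np.array(p0,float);Rc=R0;out=[]
    for P,Rt,n in wps:
        ps=p.copy();Rs=Rc;P=np.array(P,float);d=(Rs.inv()*Rt).as_rotvec()
        for k in range(1,n+1):
            pt=ps+(P-ps)*k/n;Rk=Rs*R.from_rotvec(d*k/n)
            t=np.round(Rc.inv().apply(pt-p),nd+1);r=np.round((Rc.inv()*Rk).as_rotvec(),nd+1)
            p=p+Rc.apply(t);Rc=Rc*R.from_rotvec(r);out.append([*t,*r])
    return np.array(out),p,Rc
def down(yaw): return R.from_euler("xyz",[np.pi,0,yaw])
def show(o,p,Rc):
    assert abs(o[:,:3]).max()<=.0417 and abs(o[:,3:]).max()<=.125,(abs(o[:,:3]).max(),abs(o[:,3:]).max())
    o=o+0.0
    for i in range(0,len(o),10): print("["+", ".join(f"{v:g}" for v in o[i:i+10].ravel())+"]")
    print("end",p.round(4),Rc.as_euler("xyz").round(4))
def now():
    from rig import telemetry
    s=telemetry.sense(); return s["ee_pos"],R.from_euler("xyz",s["eef_rot"]),s
E
python3 - <<'E'
from plan import *
p,r,s=now()
show(*rows(p,r,[((.60,-.1,.20),down(-.1),16),((.471,.334,.15),down(1.155),13)],3))
E
```

```text
[-0.0228, -0.0327, 0.0014, 0, 0, -0.0687, -0.0205, -0.0342, 0.0014, 0, 0, -0.0688, -0.018, -0.0355, 0.0014, 0, 0, -0.0687, -0.0156, -0.0366, 0.0015, 0, 0, -0.0688, -0.0131, -0.0377, 0.0014, 0, 0, -0.0687, -0.0104, -0.0384, 0.0014, 0, 0, -0.0688, -0.0078, -0.0391, 0.0014, 0, 0, -0.0687, -0.005, -0.0395, 0.0014, 0, 0, -0.0688, -0.0024, -0.0398, 0.0014, 0, 0, -0.0687, 0.0004, -0.0398, 0.0015, 0, 0, -0.0688]
[0.0032, -0.0397, 0.0014, 0, 0, -0.0687, 0.0059, -0.0394, 0.0014, 0, 0, -0.0688, 0.0085, -0.0389, 0.0014, 0, 0, -0.0687, 0.0112, -0.0382, 0.0014, 0, 0, -0.0688, 0.0138, -0.0374, 0.0014, 0, 0, -0.0687, 0.0164, -0.0363, 0.0015, 0, 0, -0.0688, -0.0132, -0.0322, 0.0038, 0, 0, -0.0965, -0.01, -0.0334, 0.0039, 0, 0, -0.0966, -0.0068, -0.0342, 0.0038, 0, 0, -0.0965, -0.0035, -0.0346, 0.0039, 0, 0, -0.0965]
[-0.0001, -0.0348, 0.0038, 0, 0, -0.0966, 0.0033, -0.0347, 0.0039, 0, 0, -0.0965, 0.0066, -0.0342, 0.0038, 0, 0, -0.0966, 0.0098, -0.0334, 0.0038, 0, 0, -0.0965, 0.0131, -0.0323, 0.0039, 0, 0, -0.0965, 0.0161, -0.0309, 0.0038, 0, 0, -0.0966, 0.019, -0.0292, 0.0039, 0, 0, -0.0965, 0.0217, -0.0273, 0.0038, 0, 0, -0.0965, 0.0242, -0.025, 0.0039, 0, 0, -0.0966]
end [0.471 0.334 0.15 ] [-3.1416 -0.      1.155 ]
```

Request:
step_arm(commands=[-0.023, -0.033, 0.001, 0, 0, -0.07, -0.02, -0.034, 0.001, 0, 0, -0.07, -0.018, -0.036, 0.001, 0, 0, -0.07, -0.016, -0.037, 0.001, 0, 0, -0.07, -0.013, -0.038, 0.001, 0, 0, -0.07, -0.01, -0.038, 0.002, 0, 0, -0.07, -0.008, -0.039, 0.002, 0, 0, -0.07, -0.005, -0.04, 0.002, 0, 0, -0.07, -0.002, -0.04, 0.002, 0, 0, -0.07, 0, -0.04, 0.002, 0, 0, -0.07], fingers=0.0878, force=40)

```text
t: 1.93
ee_pos: [0.4671, -0.2947, 0.208]
eef_rot: [3.141, -0.001, -0.497]
force: [0.2, -1.2, -0.5]
width: 0.0879
```

Request:
step_arm(commands=[0.003, -0.04, 0.001, 0, 0, -0.07, 0.006, -0.039, 0.001, 0, 0, -0.07, 0.009, -0.039, 0.001, 0, 0, -0.07, 0.011, -0.038, 0.001, 0, 0, -0.07, 0.014, -0.037, 0.001, 0, 0, -0.07, 0.016, -0.036, 0.001, 0, 0, -0.07, -0.013, -0.032, 0.004, 0, 0, -0.095, -0.01, -0.033, 0.004, 0, 0, -0.095, -0.007, -0.034, 0.004, 0, 0, -0.095, -0.004, -0.035, 0.004, 0, 0, -0.095])

```text
t: 2.77
ee_pos: [0.5532, 0.0368, 0.1856]
eef_rot: [3.141, -0.0, 0.304]
force: [-0.1, 0.2, 0.5]
width: 0.088
```

Request:
step_arm(commands=[0, -0.035, 0.004, 0, 0, -0.095, 0.003, -0.035, 0.004, 0, 0, -0.095, 0.007, -0.034, 0.004, 0, 0, -0.095, 0.01, -0.033, 0.004, 0, 0, -0.095, 0.013, -0.032, 0.004, 0, 0, -0.095, 0.016, -0.031, 0.004, 0, 0, -0.095, 0.019, -0.029, 0.004, 0, 0, -0.095, 0.022, -0.027, 0.004, 0, 0, -0.095, 0.024, -0.025, 0.004, 0, 0, -0.095, 0, 0, 0, 0, 0, 0])

```text
t: 3.6
ee_pos: [0.459, 0.3423, 0.1499]
eef_rot: [-3.138, -0.004, 1.168]
force: [-0.6, -0.5, 0.3]
width: 0.0881
```

```bash
python3 - <<'E'
from plan import *
import cv2
from rig import imaging
p,r,s=now(); print(p,s["eef_rot"],s["t"],s["joint_pos"].round(2))
show(*rows(p,r,[((.471,.334,.15),down(1.155),3),((.471,.334,.042),down(1.155),7)],3))
for c,(x,y,ww,h) in {"top":(110,180,130,160),"scene":(370,60,140,170)}.items():
    im=imaging.capture(c); cv2.imwrite(f"pics/{c}1.png",cv2.convertScaleAbs(cv2.resize(im[y:y+h,x:x+ww],None,fx=3.5,fy=3.5,interpolation=2),alpha=1.6))
E
python3 -c "
import cv2,numpy as np
a=cv2.imread('pics/top1.png');b=cv2.imread('pics/scene1.png');h=max(a.shape[0],b.shape[0])
f=lambda i:cv2.copyMakeBorder(i,0,h-i.shape[0],0,0,0)
cv2.imwrite('pics/c1.png',cv2.resize(np.hstack([f(a),f(b)]),None,fx=.82,fy=.82))"
```

```text
[0.45896424 0.34234933 0.14993024] [-3.13799814 -0.00421595  1.16823022] 3.6 [-0.15  0.51 -0.79  1.84  0.42  0.97  0.06]
[-0.001, 0.0048, 0, -0.0012, -0.0014, 0.0044, -0.001, 0.0048, -0.0001, -0.0012, -0.0014, 0.0044, -0.0009, 0.0048, 0, -0.0012, -0.0014, 0.0044, 0, 0, 0.0154, 0, 0, 0, 0, 0, 0.0155, 0, 0, 0, 0, 0, 0.0154, 0, 0, 0, 0, 0, 0.0154, 0, 0, 0, 0, 0, 0.0154, 0, 0, 0, 0, 0, 0.0155, 0, 0, 0, 0, 0, 0.0154, 0, 0, 0]
end [0.471 0.334 0.042] [-3.1416  0.      1.155 ]
```

View pics/c1.png

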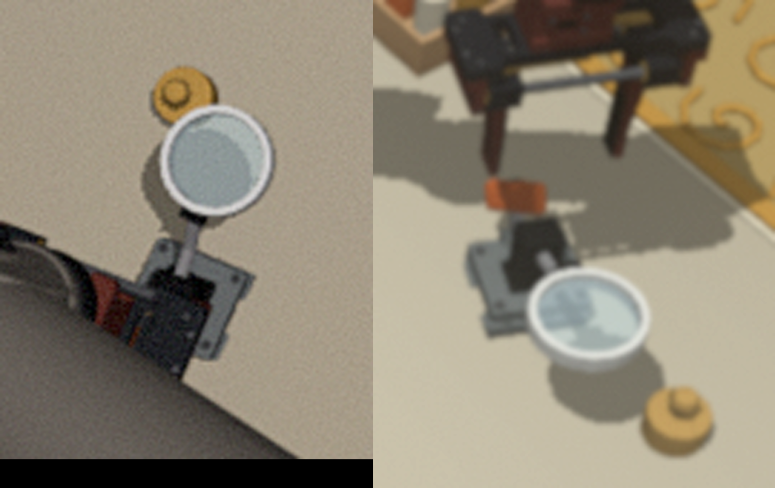

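Request:
step_arm(commands=[-0.001, 0.005, 0, 0, -0.001, 0.004, -0.001, 0.005, 0, 0, -0.001, 0.004, -0.001, 0.004, 0, 0, -0.001, 0.004, 0, 0, 0, 0, 0, 0, 0, 0, 0, 0, 0, 0])

```text
t: 4.12
ee_pos: [0.4754, 0.3252, 0.1497]
eef_rot: [3.141, 0.003, 1.14]
force: [-0.5, -0.1, -0.6]
width: 0.0878
```

```bash
python3 - <<'E'
from plan import *
p,r,s=now(); print(p,s["eef_rot"],s["t"],s["joint_pos"].round(2))
show(*rows(p,r,[((.471,.334,.10),down(1.155),4),((.471,.334,.042),down(1.155),5)],3))
E
```

```text
[0.47543159 0.32520362 0.14968919] [3.14111336 0.00318649 1.14029323] 4.1167 [-0.12  0.51 -0.77  1.83  0.42  0.98  0.07]
[0.0016, -0.0019, 0.0124, 0.0001, 0.0008, -0.0037, 0.0015, -0.002, 0.0124, 0.0001, 0.0008, -0.0037, 0.0016, -0.0019, 0.0125, 0.0001, 0.0008, -0.0036, 0.0016, -0.0019, 0.0124, 0.0002, 0.0008, -0.0037, 0, 0, 0.0116, 0, 0, 0, 0, 0, 0.0116, 0, 0, 0, 0, 0, 0.0116, 0, 0, 0, 0, 0, 0.0116, 0, 0, 0, 0, 0, 0.0116, 0, 0, 0]
end [0.471 0.334 0.042] [-3.1415 -0.      1.155 ]
```

Request:
step_arm(commands=[0.003, -0.004, 0.015, 0, 0.001, -0.007, 0.003, -0.004, 0.015, 0, 0.001, -0.007, 0, 0, 0.01, 0, 0, 0, 0, 0, 0, 0, 0, 0, 0, 0, 0, 0, 0, 0])

```text
t: 4.53
ee_pos: [0.4695, 0.3347, 0.1094]
eef_rot: [-3.141, 0.002, 1.157]
force: [0.9, 0.4, 1.0]
width: 0.0878
```

```bash
python3 - <<'E'
from plan import *
import cv2
from rig import imaging
p,r,s=now(); print(p,s["eef_rot"],s["t"],s["joint_pos"].round(2))
im=imaging.capture("scene");x,y,ww,h=370,60,140,160
cv2.imwrite("pics/s2.png",cv2.convertScaleAbs(cv2.resize(im[y:y+h,x:x+ww],None,fx=3.7,fy=3.7,interpolation=2),alpha=1.6))
E
```

```text
[0.46950565 0.33467239 0.10935191] [-3.14102885e+00  2.03552089e-03  1.15672303e+00] 4.5333 [-0.16  0.56 -0.74  1.85  0.47  0.91  0.03]
```

View pics/s2.png

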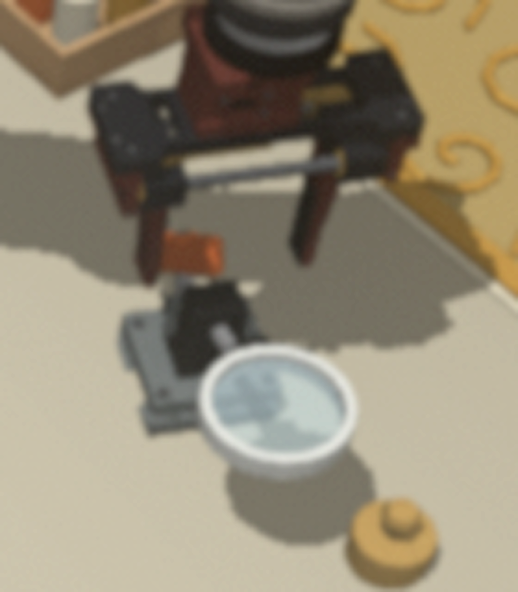

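Request:
step_arm(commands=[0, 0.001, 0.012, 0, 0, 0, 0, 0, 0.012, 0, 0, 0, 0, 0, 0.012, 0, 0, 0, 0, 0, 0.012, 0, 0, 0, 0, 0, 0.012, 0, 0, 0, 0, 0, 0.007, 0, 0, 0, 0, 0, 0, 0, 0, 0])

```text
t: 5.17
ee_pos: [0.4694, 0.3338, 0.0404]
eef_rot: [-3.14, 0.004, 1.157]
force: [0.3, -0.6, -1.0]
width: 0.0878
```

```bash
python3 - <<'E'
from plan import *
import cv2
from rig import imaging
p,r,s=now(); print(p,s["eef_rot"],s["t"],s["force"])
im=imaging.capture("scene");x,y,ww,h=370,60,140,160
cv2.imwrite("pics/s3.png",cv2.convertScaleAbs(cv2.resize(im[y:y+h,x:x+ww],None,fx=3.7,fy=3.7,interpolation=2),alpha=1.6))
E
```

```text
[0.46943754 0.33379202 0.04042076] [-3.13984251  0.00389585  1.15730903] 5.1667 [ 0.29565939 -0.55705344 -0.96480963]
```

View pics/s3.png

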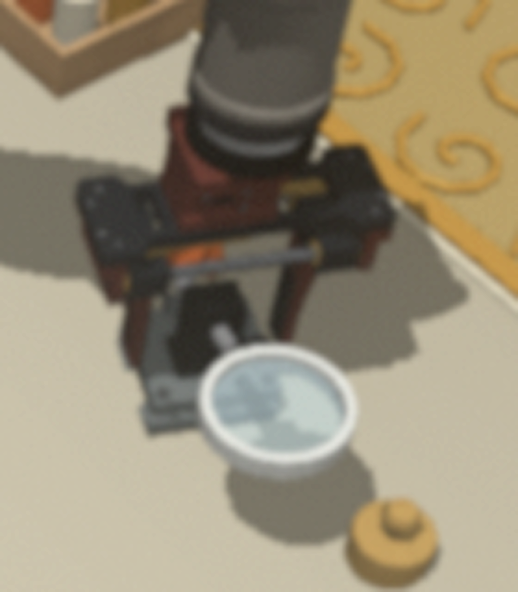

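Request:
step_arm(commands=[0, 0, 0, 0, 0, 0, 0, 0, 0, 0, 0, 0, 0, 0, 0, 0, 0, 0, 0, 0, 0, 0, 0, 0, 0, 0, 0, 0, 0, 0, 0, 0, 0, 0, 0, 0], fingers=0.02, force=45)

```text
t: 5.72
ee_pos: [0.4707, 0.3347, 0.0429]
eef_rot: [3.141, 0.001, 1.157]
force: [0.5, 0.3, 0.5]
width: 0.0509
```

Request:
step_arm(commands=[0, 0, 0, 0, 0, 0, 0, 0, 0, 0, 0, 0, 0, 0, 0, 0, 0, 0, 0, 0, 0, 0, 0, 0, 0, 0, 0, 0, 0, 0, 0, 0, 0, 0, 0, 0])

```text
t: 6.22
ee_pos: [0.4706, 0.3343, 0.0427]
eef_rot: [3.141, 0.002, 1.157]
force: [-1.2, -2.6, 3.5]
width: 0.0357
```

```bash
python3 - <<'E'
from plan import *
p,r,s=now()
print(p,s["force"],s["torque"])
show(*rows([.4706,.3343,.0427],down(1.157),[((.4706,.3343,.142),down(1.157),6),((.448,-.153,.142),down(.771),20)],3))
E
```

```text
[0.47055278 0.33427538 0.04269291] [-1.15732011 -2.59757433  3.47011079] [-0.38970249  0.07765136  0.07572283]
[0, 0, -0.0165, 0, 0, 0, 0, 0, -0.0166, 0, 0, 0, 0, 0, -0.0165, 0, 0, 0, 0, 0, -0.0166, 0, 0, 0, 0, 0, -0.0165, 0, 0, 0, 0, 0, -0.0166, 0, 0, 0, -0.0228, 0.0088, 0, 0, 0, 0.0193, -0.0226, 0.0092, 0, 0, 0, 0.0193, -0.0224, 0.0096, 0, 0, 0, 0.0193, -0.0222, 0.0101, 0, 0, 0, 0.0193]
[-0.022, 0.0105, 0, 0, 0, 0.0193, -0.0218, 0.0109, 0, 0, 0, 0.0193, -0.0216, 0.0113, 0, 0, 0, 0.0193, -0.0214, 0.0117, 0, 0, 0, 0.0193, -0.0211, 0.0122, 0, 0, 0, 0.0193, -0.0209, 0.0126, 0, 0, 0, 0.0193, -0.0207, 0.0129, 0, 0, 0, 0.0193, -0.0204, 0.0134, 0, 0, 0, 0.0193, -0.0201, 0.0138, 0, 0, 0, 0.0193, -0.0199, 0.0141, 0, 0, 0, 0.0193]
[-0.0196, 0.0145, 0, 0, 0, 0.0193, -0.0193, 0.0149, 0, 0, 0, 0.0193, -0.0191, 0.0153, 0, 0, 0, 0.0193, -0.0187, 0.0156, 0, 0, 0, 0.0193, -0.0184, 0.016, 0, 0, 0, 0.0193, -0.0181, 0.0163, 0, 0, 0, 0.0193]
end [ 0.448 -0.153  0.142] [3.1416 0.     0.771 ]
```

Request:
step_arm(commands=[0, 0, -0.008, 0, 0, 0, 0, 0, -0.016, 0, 0, 0, 0, 0, -0.02, 0, 0, 0, 0, 0, -0.02, 0, 0, 0, 0, 0, -0.02, 0, 0, 0, 0, 0, -0.016, 0, 0, 0, 0, 0, 0, 0, 0, 0])

```text
t: 6.8
ee_pos: [0.4714, 0.3362, 0.1454]
eef_rot: [3.14, -0.003, 1.157]
force: [1.6, 0.9, -6.7]
width: 0.0358
```

Request:
step_arm(commands=[-0.01, 0.004, 0, 0, 0, 0.01, -0.018, 0.006, 0, 0, 0, 0.015, -0.023, 0.009, 0, 0, 0, 0.02, -0.023, 0.01, 0, 0, 0, 0.02, -0.022, 0.01, 0, 0, 0, 0.02, -0.022, 0.01, 0, 0, 0, 0.02, -0.022, 0.011, 0, 0, 0, 0.02, -0.022, 0.011, 0, 0, 0, 0.02, -0.021, 0.012, 0, 0, 0, 0.02, -0.021, 0.012, 0, 0, 0, 0.02])

```text
t: 7.63
ee_pos: [0.4551, 0.1074, 0.1412]
eef_rot: [-3.14, 0.003, 0.97]
force: [-0.0, -0.2, -6.1]
width: 0.0355
```

Request:
step_arm(commands=[-0.021, 0.013, 0, 0, 0, 0.02, -0.021, 0.013, 0, 0, 0, 0.02, -0.02, 0.014, 0, 0, 0, 0.02, -0.02, 0.014, 0, 0, 0, 0.02, -0.02, 0.014, 0, 0, 0, 0.02, -0.02, 0.015, 0, 0, 0, 0.02, -0.019, 0.015, 0, 0, 0, 0.02, -0.019, 0.015, 0, 0, 0, 0.02, -0.015, 0.012, 0, 0, 0, 0.02, -0.01, 0.008, 0, 0, 0, 0.02])

```text
t: 8.47
ee_pos: [0.4411, -0.1204, 0.1415]
eef_rot: [-3.14, 0.003, 0.768]
force: [0.2, -0.1, -7.0]
width: 0.0361
```

Request:
step_arm(commands=[0, 0, 0, 0, 0, 0, 0, 0, 0, 0, 0, 0, 0, 0, 0, 0, 0, 0])

```text
t: 8.72
ee_pos: [0.443, -0.1167, 0.1426]
eef_rot: [-3.141, 0.001, 0.773]
force: [0.6, 0.9, -6.3]
width: 0.0361
```

```bash
python3 - <<'E'
from plan import *
p,r,s=now()
print(p,s["eef_rot"],s["force"],s["torque"])
show(*rows(p,r,[((.448,-.153,.142),down(.771),3)],3))
E
```

```text
[ 0.4430157  -0.11665791  0.14261122] [-3.14078171e+00  7.42406649e-04  7.73323950e-01] [ 0.64753285  0.90818959 -6.31111252] [ 0.02985868 -0.12767528  0.02332545]
[-0.0073, 0.0098, 0.0002, -0.0003, 0.0002, 0.0008, -0.0072, 0.0099, 0.0002, -0.0002, 0.0003, 0.0007, -0.0073, 0.0098, 0.0002, -0.0003, 0.0002, 0.0008]
end [ 0.448 -0.153  0.142] [-3.1416  0.      0.771 ]
```

Request:
step_arm(commands=[-0.007, 0.01, 0, 0, 0, 0, -0.007, 0.01, 0.01, 0, 0, 0, -0.007, 0.01, 0.015, 0, 0, 0.002, 0, 0, 0.015, 0, 0, 0, 0, 0, 0.015, 0, 0, 0, 0, 0, 0, 0, 0, 0, 0, 0, 0, 0, 0, 0])

```text
t: 9.3
ee_pos: [0.4486, -0.1541, 0.0871]
eef_rot: [-3.14, 0.002, 0.77]
force: [0.2, 0.9, -6.7]
width: 0.036
```

```bash
python3 - <<'E'
from plan import *
import cv2
from rig import imaging
p,r,s=now()
print(p,s["eef_rot"])
f=lambda im,x,y,w,h,k:cv2.convertScaleAbs(cv2.resize(im[y:y+h,x:x+w],None,fx=k,fy=k,interpolation=2),alpha=1.6)
cv2.imwrite("pics/t4.png",f(imaging.capture("top"),265,180,180,160,3.7))
for n in("carriage_grip","carriage_slot","knob_grip"): print(n,[(x["uv"],x["p"]) for x in imaging.spot_point(n,"top")])
cv2.imwrite("pics/s4.png",f(imaging.capture("scene"),150,190,240,150,3.3))
for n in("carriage_grip","carriage_slot","knob_grip"): print(n,[(x["uv"],x["p"]) for x in imaging.spot_point(n,"scene")])
E
```

```text
[ 0.44860755 -0.1540976   0.08711973] [-3.13973250e+00  1.80606430e-03  7.70284393e-01]
carriage_grip [([375.7, 285.8], 0.69), ([454.4, 278.2], 0.39)]
carriage_slot []
knob_grip [([357.0, 307.6], 0.68)]
carriage_grip [([231.1, 225.8], 0.86)]
carriage_slot [([235.7, 238.6], 0.81)]
knob_grip []
```

View pics/t4.png

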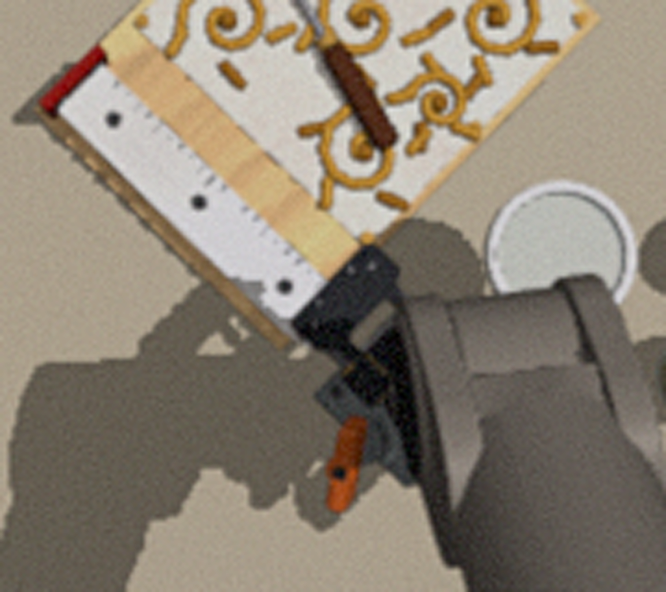

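View pics/s4.png

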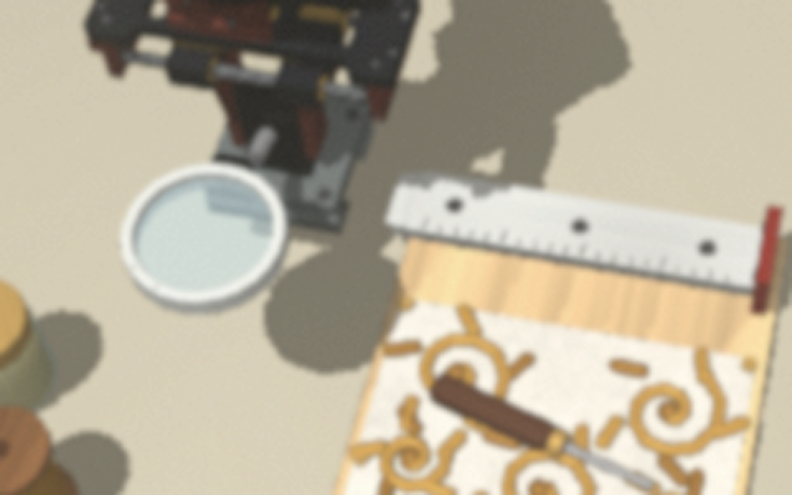

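```bash
cat > chk.py <<'E'
from h import *
from rig import imaging
T=imaging.camera_params("top");S=imaging.camera_params("scene")
def run(g,gz,ot,os):
    # points rel to grip (mm)
    mk=lambda o:[(np.array(p)/1000+[0,0,gz],c,uv,1) for p,c,uv in o]
    for o in (mk(ot),mk(os),mk(ot+os)):
        f=lambda q:np.concatenate([(proj(w(q,p),c)-uv)*wt for p,c,uv,wt in o])
        print("at tool:",np.round(f(g).reshape(-1,2),1).tolist())
        q,r=fit(o,g); print(q.round(4),np.round(r,1).tolist())
E
python3 - <<'E'
from chk import *
a=crop(265,180,3.7);b=crop(150,190,3.3)
run([.4486,-.1541,-.8],.1014,[((114,0,48),T,a(562,256)),((-63,0,1),T,a(347,465)),((-63,0,1),T,np.array([357,307.6]))],
 [((114,0,48),S,b(205,234)),((34,42,-26),S,b(347,207)),((0,0,0),S,np.array([231.1,225.8]))])
E
```

```text
at tool: [[-1.0, -0.4], [0.1, -0.2], [1.5, -2.5]]
[ 0.447  -0.1539 -0.8097] [[-0.7, 0.7], [-0.2, 0.3], [1.2, -2.0]]
at tool: [[-0.5, 1.7], [-4.7, 0.1], [1.7, 2.0]]
[ 0.4457 -0.1525 -0.7902] [[0.1, 0.3], [-4.6, -1.5], [1.7, 0.6]]
at tool: [[-1.0, -0.4], [0.1, -0.2], [1.5, -2.5], [-0.5, 1.7], [-4.7, 0.1], [1.7, 2.0]]
[ 0.4465 -0.1527 -0.7973] [[-1.6, 0.5], [-0.4, 0.8], [1.0, -1.5], [-0.2, 0.6], [-4.6, -1.0], [1.8, 0.9]]
```

Request:
step_arm(commands=[0, 0, 0.008, 0, 0, 0, 0, 0, 0.008, 0, 0, 0, 0, 0, 0.008, 0, 0, 0, 0, 0, 0, 0, 0, 0, 0, 0, 0, 0, 0, 0])

```text
t: 10.12
ee_pos: [0.4485, -0.1538, 0.0632]
eef_rot: [-3.14, 0.002, 0.77]
force: [0.3, -0.3, -7.4]
width: 0.0361
```

Request:
step_arm(commands=[0, 0, 0, 0, 0, 0])

```text
t: 10.2
ee_pos: [0.4492, -0.1539, 0.0639]
eef_rot: [-3.141, 0.001, 0.77]
force: [0.3, 0.2, -6.5]
width: 0.036
```

Request:
step_arm(commands=[0.005, 0, 0, 0, 0, 0, 0.005, 0, 0, 0, 0, 0])

```text
t: 10.37
ee_pos: [0.4569, -0.1471, 0.0644]
eef_rot: [3.141, 0.001, 0.769]
force: [-0.5, -0.6, -8.0]
width: 0.0354
```

Request:
step_arm(commands=[0.004, 0, 0.001, 0, 0, 0, 0.004, 0, 0, 0, 0, 0, 0, 0, 0, 0, 0, 0])

```text
t: 10.62
ee_pos: [0.4633, -0.1405, 0.0633]
eef_rot: [3.141, -0.0, 0.771]
force: [-0.4, 0.1, -7.6]
width: 0.036
```

```bash
python3 - <<'E'
from plan import *
import cv2
from rig import imaging
p,r,s=now()
print(p,s["eef_rot"],s["force"])
f=lambda im,x,y,w,h,k:cv2.convertScaleAbs(cv2.resize(im[y:y+h,x:x+w],None,fx=k,fy=k,interpolation=2),alpha=1.6)
cv2.imwrite("pics/s5.png",f(imaging.capture("scene"),170,190,140,110,5.4))
E
```

```text
[ 0.46329287 -0.14048538  0.06331288] [ 3.14068300e+00 -3.03152360e-04  7.71340616e-01] [-0.38668028  0.14327812 -7.58004444]
```

View pics/s5.png

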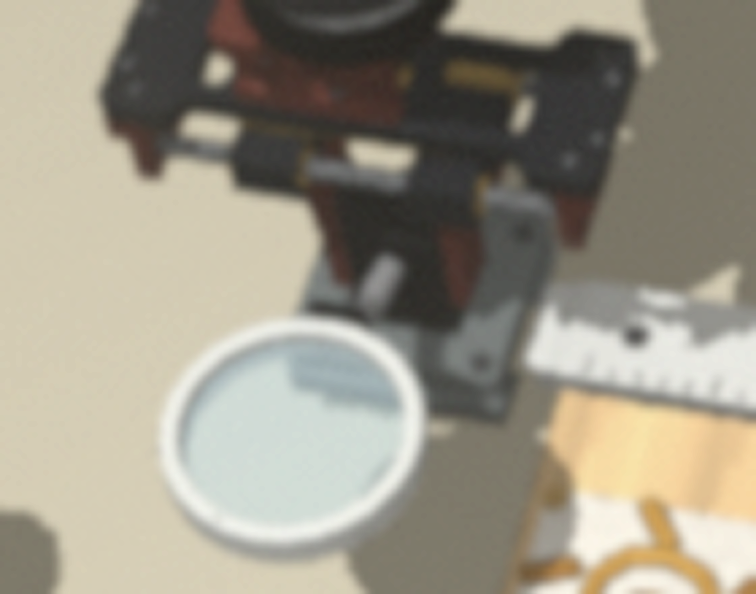

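Request:
step_arm(commands=[0.003, 0, 0, 0, 0, 0, 0.003, 0, 0, 0, 0, 0, 0.003, 0, 0, 0, 0, 0, 0.003, 0, 0, 0, 0, 0, 0.003, 0, 0, 0, 0, 0])

```text
t: 11.08
ee_pos: [0.4732, -0.1309, 0.0631]
eef_rot: [3.141, 0.001, 0.77]
force: [0.6, 0.2, -7.8]
width: 0.036
```

Request:
step_arm(commands=[0.003, 0, 0, 0, 0, 0, 0.003, 0, 0, 0, 0, 0, 0.003, 0, 0, 0, 0, 0, 0.003, 0, 0, 0, 0, 0])

```text
t: 11.42
ee_pos: [0.4818, -0.1225, 0.0631]
eef_rot: [3.141, 0.001, 0.77]
force: [-0.3, -0.1, -6.9]
width: 0.036
```

Request:
step_arm(commands=[0.004, 0, 0, 0, 0, 0, 0.004, 0, 0, 0, 0, 0, 0.004, 0, 0, 0, 0, 0, 0.004, 0, 0, 0, 0, 0, 0.004, 0, 0, 0, 0, 0])

```text
t: 11.83
ee_pos: [0.4962, -0.1085, 0.063]
eef_rot: [3.141, 0.001, 0.77]
force: [0.2, -1.2, -7.1]
width: 0.0355
```

```bash
python3 - <<'E'
from plan import *
import cv2
from rig import imaging
p,r,s=now()
print(p,s["eef_rot"],s["force"],s["torque"])
f=lambda im,x,y,w,h,k:cv2.convertScaleAbs(cv2.resize(im[y:y+h,x:x+w],None,fx=k,fy=k,interpolation=2),alpha=1.6)
cv2.imwrite("pics/s6.png",f(imaging.capture("scene"),190,190,140,110,5.4))
E
```

```text
[ 0.49619601 -0.10846177  0.06303683] [3.14123264e+00 8.89853324e-04 7.70140632e-01] [ 0.16300896 -1.19564931 -7.1311287 ] [-0.02425869 -0.13339987  0.00251137]
```

View pics/s6.png

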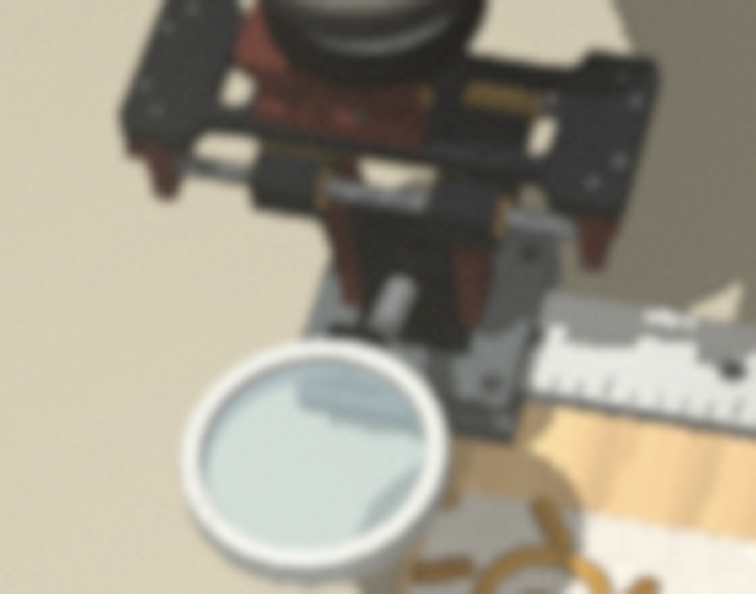

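Request:
step_arm(commands=[0.005, 0, 0, 0, 0, 0, 0.005, 0, 0, 0, 0, 0, 0.005, 0, 0, 0, 0, 0, 0.005, 0, 0, 0, 0, 0, 0.005, 0, 0, 0, 0, 0, 0.005, 0, 0, 0, 0, 0])

```text
t: 12.38
ee_pos: [0.5178, -0.0875, 0.063]
eef_rot: [3.141, 0.001, 0.77]
force: [-0.6, -0.3, -7.1]
width: 0.0359
```

Request:
step_arm(commands=[0.007, 0, 0, 0, 0, 0, 0.007, 0, 0, 0, 0, 0, 0.007, 0, 0, 0, 0, 0, 0.007, 0, 0, 0, 0, 0, 0.007, 0, 0, 0, 0, 0, 0.007, 0, 0, 0, 0, 0])

```text
t: 12.88
ee_pos: [0.5481, -0.0581, 0.0629]
eef_rot: [3.141, 0.001, 0.77]
force: [0.1, 0.3, -6.7]
width: 0.0355
```

Request:
step_arm(commands=[0.008, 0, 0, 0, 0, 0, 0.008, 0, 0, 0, 0, 0, 0.008, 0, 0, 0, 0, 0, 0.008, 0, 0, 0, 0, 0, 0.008, 0, 0, 0, 0, 0, 0.008, 0, 0, 0, 0, 0, 0.008, 0, 0, 0, 0, 0, 0.008, 0, 0, 0, 0, 0, 0.008, 0, 0, 0, 0, 0, 0.008, 0, 0, 0, 0, 0])

```text
t: 13.72
ee_pos: [0.6055, -0.0025, 0.0628]
eef_rot: [3.141, 0.001, 0.77]
force: [0.3, -0.2, -7.4]
width: 0.0358
```

Request:
step_arm(commands=[0.006, 0, 0, 0, 0, 0, 0.004, 0, 0, 0, 0, 0, 0.003, 0, 0, 0, 0, 0, 0, 0, 0, 0, 0, 0])

```text
t: 14.05
ee_pos: [0.6147, 0.0067, 0.0629]
eef_rot: [3.141, 0.0, 0.77]
force: [-0.0, 0.9, -7.0]
width: 0.0361
```

```bash
python3 - <<'E'
from plan import *
import cv2
from rig import imaging
p,r,s=now()
d=p[:2]-[.5765,-.0199]; print(p,s["eef_rot"],s["force"],s["torque"], "rail y",d@[.718,.696],"x",d@[.696,-.718])
f=lambda im,x,y,w,h,k:cv2.convertScaleAbs(cv2.resize(im[y:y+h,x:x+w],None,fx=k,fy=k,interpolation=2),alpha=1.6)
cv2.imwrite("pics/s7.png",f(imaging.capture("scene"),260,190,140,110,5.4))
E
```

```text
[0.61471917 0.00665179 0.06286496] [3.14130226e+00 4.86397904e-04 7.70481268e-01] [-0.02385123  0.94814673 -7.03810974] [ 0.00799866 -0.17047177  0.02776313] rail y 0.04592141055314924 x 0.007536361242766485
```

View pics/s7.png

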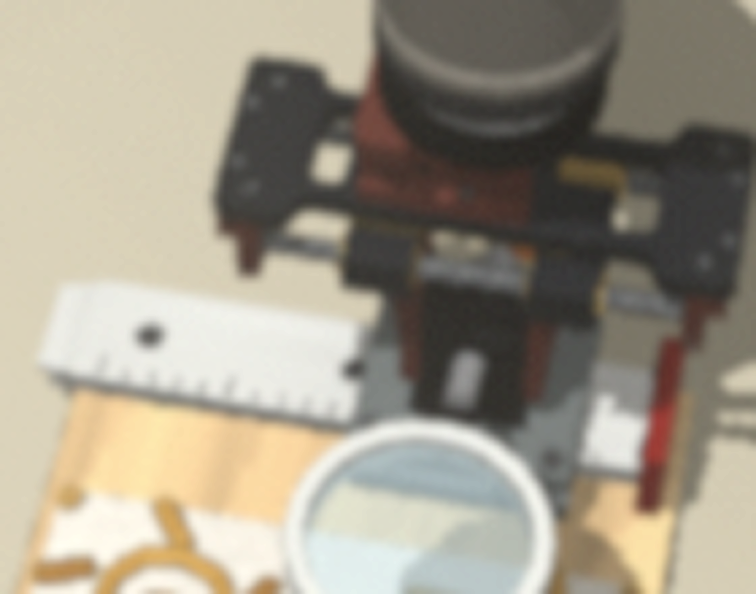

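Request:
step_arm(commands=[0.004, 0, 0, 0, 0, 0, 0.004, 0, 0, 0, 0, 0, 0.004, 0, 0, 0, 0, 0, 0.003, 0, 0, 0, 0, 0, 0.002, 0, 0, 0, 0, 0, 0.001, 0, 0, 0, 0, 0])

```text
t: 14.6
ee_pos: [0.6276, 0.0191, 0.0629]
eef_rot: [3.141, 0.001, 0.77]
force: [-0.1, -0.2, -7.5]
width: 0.0356
```

Request:
step_arm(commands=[0.001, 0, 0, 0, 0, 0, 0.001, 0, 0, 0, 0, 0, 0, 0, 0, 0, 0, 0])

```text
t: 14.85
ee_pos: [0.6288, 0.0201, 0.0629]
eef_rot: [3.141, 0.001, 0.77]
force: [0.3, -0.5, -6.8]
width: 0.0359
```

Request:
step_arm(commands=[0.001, 0, 0, 0, 0, 0, 0.001, 0, 0, 0, 0, 0, 0, 0, 0, 0, 0, 0])

```text
t: 15.1
ee_pos: [0.6303, 0.0215, 0.0629]
eef_rot: [3.141, 0.001, 0.77]
force: [0.4, -0.7, -7.3]
width: 0.0362
```

Request:
step_arm(commands=[0.001, 0, 0, 0, 0, 0, 0.001, 0, 0, 0, 0, 0, 0, 0, 0, 0, 0, 0])

```text
t: 15.35
ee_pos: [0.6315, 0.0226, 0.0628]
eef_rot: [3.141, 0.001, 0.77]
force: [-0.2, -0.7, -6.8]
width: 0.0361
```

Request:
step_arm(commands=[0.001, 0, 0, 0, 0, 0, 0, 0, 0, 0, 0, 0])

```text
t: 15.52
ee_pos: [0.6316, 0.0226, 0.0627]
eef_rot: [3.141, 0.003, 0.77]
force: [-3.2, -3.1, -4.6]
width: 0.0359
```

Request:
step_arm(commands=[0.001, 0, 0, 0, 0, 0, 0, 0, 0, 0, 0, 0])

```text
t: 15.68
ee_pos: [0.6317, 0.0226, 0.0625]
eef_rot: [-3.142, 0.005, 0.77]
force: [-4.9, -3.6, -3.7]
width: 0.036
```

Request:
step_arm(commands=[0, 0, 0.001, 0, 0, 0, 0, 0, 0, 0, 0, 0, 0, 0, 0, 0, 0, 0])

```text
t: 15.93
ee_pos: [0.6317, 0.0225, 0.0619]
eef_rot: [3.141, 0.005, 0.769]
force: [-6.5, -4.0, -1.5]
width: 0.0357
```

Request:
step_arm(commands=[0, 0, 0, 0, 0, 0, 0, 0, 0, 0, 0, 0, 0, 0, 0, 0, 0, 0, 0, 0, 0, 0, 0, 0, 0, 0, 0, 0, 0, 0, 0, 0, 0, 0, 0, 0], fingers=0.07, force=30)

```text
t: 16.43
ee_pos: [0.6334, 0.0245, 0.0622]
eef_rot: [3.141, 0.0, 0.77]
force: [0.5, 0.0, -0.6]
width: 0.0691
```

Request:
step_arm(commands=[0, 0, -0.015, 0, 0, 0, 0, 0, -0.025, 0, 0, 0, 0, 0, -0.025, 0, 0, 0, 0, 0, -0.025, 0, 0, 0, 0, 0, -0.025, 0, 0, 0, 0, 0, -0.015, 0, 0, 0, 0, 0, 0, 0, 0, 0])

```text
t: 17.02
ee_pos: [0.6354, 0.0251, 0.1971]
eef_rot: [3.136, -0.005, 0.77]
force: [0.6, 0.8, 0.2]
width: 0.07
```

```bash
python3 - <<'E'
from plan import *
import cv2
from rig import imaging
p,r,s=now()
print(p,s["eef_rot"],s["force"],s["t"],s["joint_pos"].round(2))
f=lambda im,x,y,w,h,k:cv2.convertScaleAbs(cv2.resize(im[y:y+h,x:x+w],None,fx=k,fy=k,interpolation=2),alpha=1.6)
cv2.imwrite("pics/s8.png",f(imaging.capture("scene"),260,190,140,110,5.4))
cv2.imwrite("pics/t8.png",f(imaging.capture("top"),250,160,130,130,4.6))
for n in("carriage_grip","carriage_slot","knob_grip"): print(n,[(c,x["uv"],x["p"]) for c in ("top","scene") for x in imaging.spot_point(n,c)])
E
```

```text
[0.63542098 0.02506196 0.19711577] [ 3.13648733 -0.00499178  0.77002752] [0.58860828 0.78539125 0.21147682] 17.0167 [ 0.28  0.5  -0.58  1.65  0.3   1.07  0.38]
carriage_grip [('scene', [361.5, 255.9], 0.61)]
carriage_slot [('scene', [358.5, 265.7], 0.63)]
knob_grip [('top', [284.1, 228.9], 0.42), ('scene', [362.4, 228.9], 0.62)]
```

View pics/s8.png

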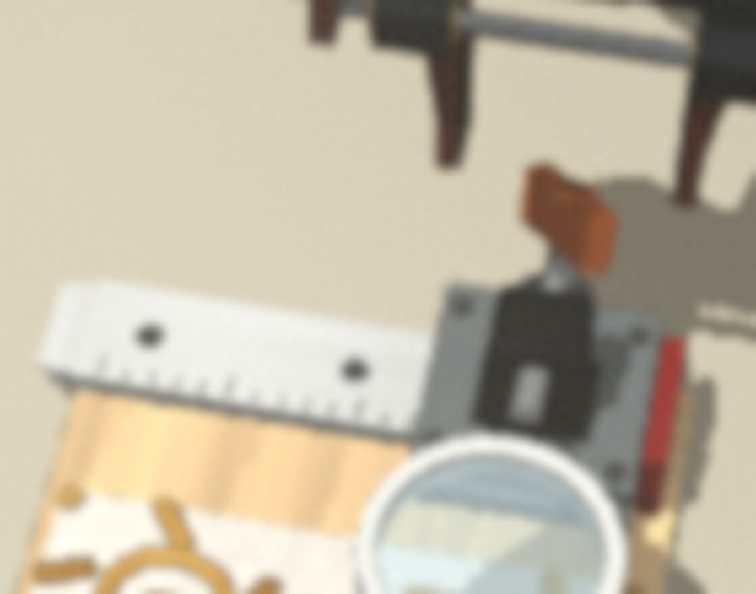

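View pics/t8.png

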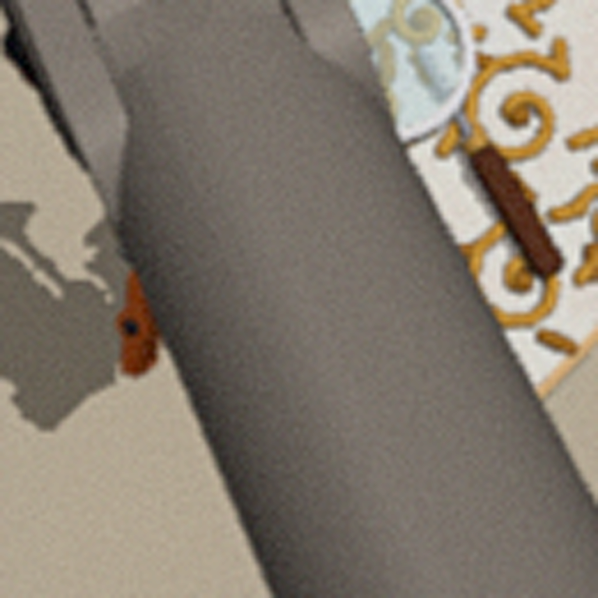

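```bash
cat > knob.py <<'E'
from h import *
from plan import *
RR=R.from_euler("z",-.80)
def knobR(th):
    a=np.radians(35);B=np.array([[np.cos(a),0,-np.sin(a)],[0,1,0],[np.sin(a),0,np.cos(a)]])  # columns x,y,z
    return RR*R.from_matrix(B)*R.from_euler("z",-(th-.75))
def toolR(th): # tool x=knob y, tool z=-knob z
    K=knobR(th).as_matrix(); return R.from_matrix(np.column_stack([K[:,1],K[:,0],-K[:,2]]))
def draw(src,dst,cam,cr,th,c,k):
    im=cv2.imread(src);K=knobR(th)
    for sz in(-1,1):
        pts=[cr(proj(c+K.apply([.03*sx,.007*sy,.013*sz]),cam)) for sx,sy in((1,1),(1,-1),(-1,-1),(-1,1))]
        cv2.polylines(im,[np.int32(pts)],True,(0,255,0) if sz>0 else (255,0,0),1)
    cv2.imwrite(dst,im)
E
python3 - <<'E'
from knob import *
from rig import imaging
S=imaging.camera_params("scene");c=np.array([.5872,.0685,.077])
ims=[]
for th in(0.,.1,.2,.3):
    draw("pics/s8.png",f"/tmp/d.png",S,lambda uv:(np.array(uv)-[260,190]+.5)*5.4-.5,th,c,0)
    ims.append(cv2.imread("/tmp/d.png")[130:330,450:680])
cv2.imwrite("pics/d8.png",cv2.resize(np.vstack([np.hstack(ims[:2]),np.hstack(ims[2:])]),None,fx=1.4,fy=1.4))
T=imaging.camera_params("top");print(proj(c,S),proj(c,T))
E
```

```text
[363.82656065 229.91071587] [280.4775642  229.31693636]
```

View pics/d8.png

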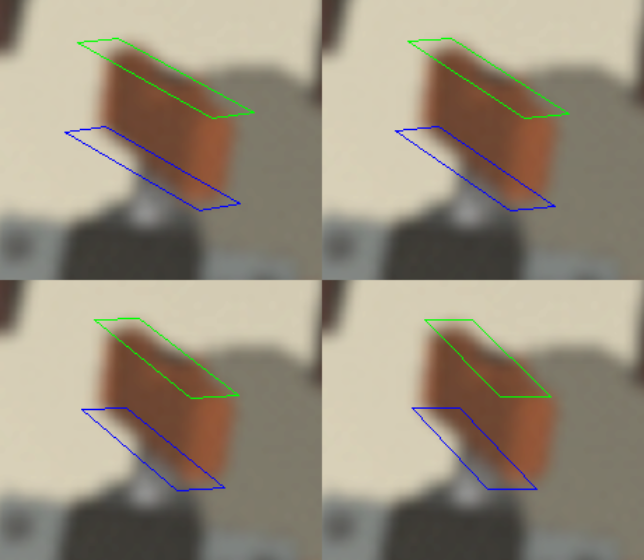

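```bash
python3 - <<'E'
from knob import *
p,r,s=now()
c=np.array([.5872,.0685,.077]);Rt=toolR(.1);z=Rt.apply([0,0,1]);print(z,Rt.as_euler("xyz"))
print("grasp tcp",c+.0165*z)
o=rows(p,r,[(c-.08*z,Rt,12)],2)
show(*o)
E
```

```text
[ 0.39961455 -0.41145855 -0.81915204] [2.6330676  0.35449911 1.32775656]
grasp tcp [0.59379364 0.06171093 0.06348399]
[0, -0.009, 0.004, -0.049, -0.016, -0.052, 0, -0.009, 0.004, -0.049, -0.017, -0.053, 0.001, -0.01, 0.003, -0.05, -0.016, -0.052, 0.002, -0.009, 0.002, -0.049, -0.016, -0.053, 0.002, -0.01, 0.002, -0.049, -0.017, -0.052, 0.002, -0.009, 0.002, -0.049, -0.016, -0.053, 0.003, -0.01, 0.001, -0.049, -0.017, -0.052, 0.004, -0.009, 0.001, -0.05, -0.016, -0.053, 0.004, -0.009, 0, -0.049, -0.016, -0.052, 0.005, -0.009, -0.001, -0.049, -0.017, -0.052]
[0.005, -0.008, -0.001, -0.049, -0.016, -0.053, 0.005, -0.009, -0.001, -0.05, -0.016, -0.052]
end [0.5549 0.1014 0.1424] [2.6326 0.354  1.3277]
```

Request:
step_arm(commands=[0, -0.009, 0.004, -0.049, -0.016, -0.052, 0, -0.009, 0.004, -0.049, -0.017, -0.053, 0.001, -0.01, 0.003, -0.05, -0.016, -0.052, 0.002, -0.009, 0.002, -0.049, -0.016, -0.053, 0.002, -0.01, 0.002, -0.049, -0.017, -0.052, 0.002, -0.009, 0.002, -0.049, -0.016, -0.053, 0.003, -0.01, 0.001, -0.049, -0.017, -0.052, 0.004, -0.009, 0.001, -0.05, -0.016, -0.053, 0.004, -0.009, 0, -0.049, -0.016, -0.052, 0.005, -0.009, -0.001, -0.049, -0.017, -0.052], fingers=0.042, force=30)

```text
t: 18.25
ee_pos: [0.5682, 0.0896, 0.1513]
eef_rot: [2.703, 0.279, 1.247]
force: [0.6, -0.4, -0.1]
width: 0.0417
```

Request:
step_arm(commands=[0.005, -0.008, -0.001, -0.049, -0.016, -0.053, 0.005, -0.009, -0.001, -0.05, -0.016, -0.052, 0, 0, 0, 0, 0, 0, 0, 0, 0, 0, 0, 0])

```text
t: 18.58
ee_pos: [0.5548, 0.1022, 0.1426]
eef_rot: [2.633, 0.354, 1.329]
force: [1.0, -0.6, 1.1]
width: 0.0421
```

```bash
python3 - <<'E'
from knob import *
from rig import imaging
p,r,s=now()
print(p,s["eef_rot"],s["force"],s["t"],s["joint_pos"].round(2),s["width"])
c=np.array([.5872,.0685,.077]);Rt=toolR(.1);z=Rt.apply([0,0,1])
show(*rows(p,r,[(c-.08*z,Rt,1)],3))
f=lambda im,x,y,w,h,k:cv2.convertScaleAbs(cv2.resize(im[y:y+h,x:x+w],None,fx=k,fy=k,interpolation=2),alpha=1.6)
cv2.imwrite("pics/s9.png",f(imaging.capture("scene"),280,130,150,150,4))
E
```

```text
[0.55476732 0.10220564 0.14259292] [2.63312176 0.35408978 1.32927349] [ 0.95757387 -0.60184667  1.11242333] 18.5833 [-0.21  0.41 -0.53  2.1   1.07  0.98 -0.04] 0.04214113591695867
[-0.0006, 0.0004, 0.0006, 0.0005, -0.0011, 0.001]
end [0.5552 0.1014 0.1425] [2.6331 0.3546 1.3278]
```

View pics/s9.png

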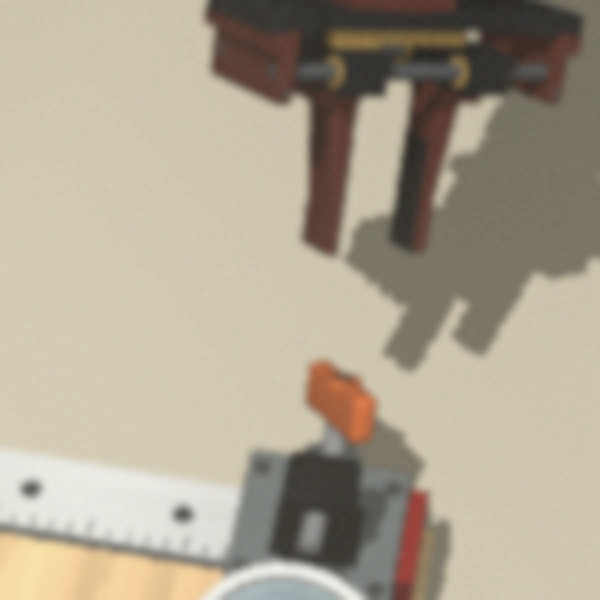

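Request:
step_arm(commands=[0, 0, 0.015, 0, 0, 0, 0, 0, 0.015, 0, 0, 0, 0, 0, 0.015, 0, 0, 0, 0, 0, 0.01, 0, 0, 0, 0, 0, 0, 0, 0, 0])

```text
t: 19.05
ee_pos: [0.5783, 0.0761, 0.0973]
eef_rot: [2.632, 0.355, 1.322]
force: [-0.2, 0.3, 0.2]
width: 0.0421
```

```bash
python3 - <<'E'
from knob import *
from rig import imaging
p,r,s=now()
print(p,s["eef_rot"],s["force"],s["t"],s["joint_pos"].round(2),s["width"])
f=lambda im,x,y,w,h,k:cv2.convertScaleAbs(cv2.resize(im[y:y+h,x:x+w],None,fx=k,fy=k,interpolation=2),alpha=1.6)
a=f(imaging.capture("scene"),310,165,100,100,4)
b=f(imaging.capture("top"),230,170,100,100,4)
cv2.imwrite("pics/s10.png",np.hstack([a,b]))
E
```

```text
[0.57832663 0.07607003 0.09726709] [2.63182364 0.35466124 1.32223981] [-0.24623704  0.29032361  0.18245283] 19.05 [-0.19  0.5  -0.47  2.1   1.18  0.91 -0.11] 0.04213490648575401
```

View pics/s10.png

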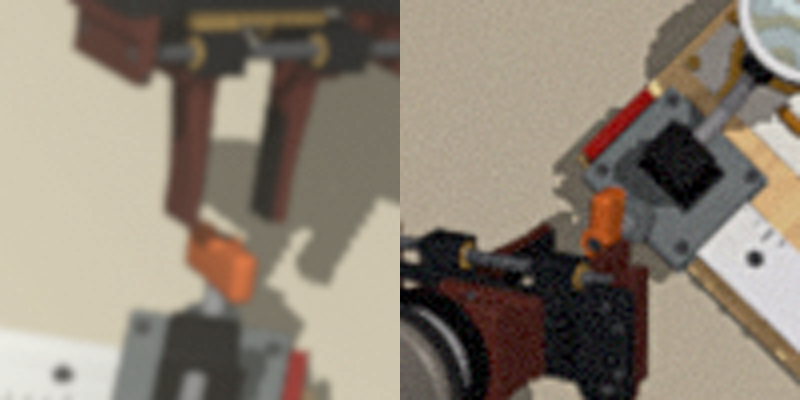

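Request:
step_arm(commands=[0, 0, 0.01, 0, 0, 0, 0, 0, 0.01, 0, 0, 0, 0, 0, 0.01, 0, 0, 0, 0, 0, 0.009, 0, 0, 0, 0, 0, 0, 0, 0, 0, 0, 0, 0, 0, 0, 0])

```text
t: 19.65
ee_pos: [0.593, 0.0623, 0.0656]
eef_rot: [2.632, 0.354, 1.327]
force: [0.1, 0.9, -0.5]
width: 0.0421
```

```bash
python3 - <<'E'
from knob import *
from rig import imaging
p,r,s=now()
print(p,s["eef_rot"],s["force"],s["t"],s["joint_pos"].round(2),s["width"])
c=np.array([.5872,.0685,.077]); print("knob centre in tool, from grasp pt",r.inv().apply(c-p)+[0,0,.0187])
f=lambda im,x,y,w,h,k:cv2.convertScaleAbs(cv2.resize(im[y:y+h,x:x+w],None,fx=k,fy=k,interpolation=2),alpha=1.6)
a=f(imaging.capture("scene"),310,165,100,100,4)
b=f(imaging.capture("top"),230,170,100,100,4)
cv2.imwrite("pics/s11.png",np.hstack([a,b]))
E
```

```text
[0.59303187 0.06229666 0.06563769] [2.63192527 0.35440541 1.326693  ] [ 0.05932514  0.87103698 -0.49545309] 19.65 [-0.18  0.56 -0.44  2.1   1.26  0.88 -0.16] 0.04205738904851575
knob centre in tool, from grasp pt [ 0.00038037 -0.00026894  0.00450926]
```

View pics/s11.png

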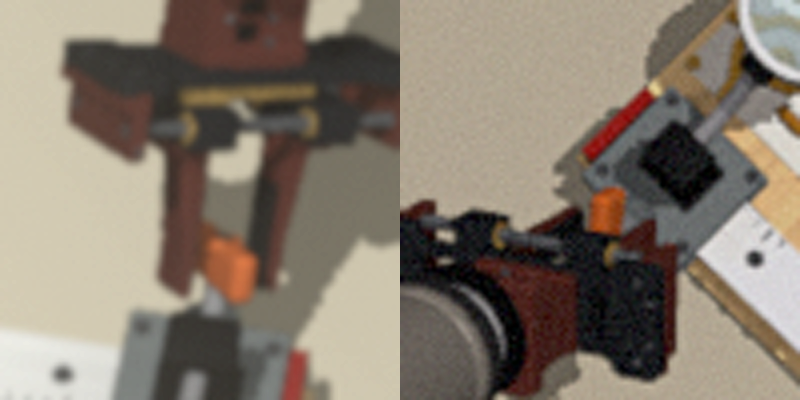

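Request:
step_arm(commands=[0, 0, 0.0025, 0, 0, 0, 0, 0, 0, 0, 0, 0, 0, 0, 0, 0, 0, 0, 0, 0, 0, 0, 0, 0, 0, 0, 0, 0, 0, 0, 0, 0, 0, 0, 0, 0, 0, 0, 0, 0, 0, 0, 0, 0, 0, 0, 0, 0, 0, 0, 0, 0, 0, 0], fingers=0.004, force=25)

```text
t: 20.5
ee_pos: [0.5944, 0.0616, 0.0647]
eef_rot: [2.63, 0.354, 1.326]
force: [-2.0, -0.7, 4.5]
width: 0.0141
```

Request:
step_arm(commands=[0, 0, 0, 0, 0, 0.05, 0, 0, 0, 0, 0, 0.08, 0, 0, 0, 0, 0, 0.08, 0, 0, 0, 0, 0, 0.08, 0, 0, 0, 0, 0, 0.08, 0, 0, 0, 0, 0, 0.08, 0, 0, 0, 0, 0, 0.05, 0, 0, 0, 0, 0, 0], force=50)

```text
t: 21.17
ee_pos: [0.5943, 0.0615, 0.0648]
eef_rot: [2.533, 0.083, 0.891]
force: [-1.9, -0.6, 5.1]
width: 0.0137
```

```bash
cat > st.py <<'E'
from knob import *
p,r,s=now()
t0=toolR(.1); q=(t0.inv()*r).as_rotvec()
print(p,"rot from th=.1:",q.round(3),"F tool",r.inv().apply(s["force"]).round(1),"M tool",r.inv().apply(s["torque"]).round(2),s["t"],s["joint_pos"].round(2),s["width"])
c=np.array([.5872,.0685,.077]); print(r.inv().apply(c-p)+[0,0,.0187])
E
python3 st.py
```

```text
[0.59433819 0.06147924 0.06480991] rot from th=.1: [-0.003  0.     0.504] F tool [-2.   1.9 -4.7] M tool [ 0.06 -0.48  0.09] 21.1667 [-0.2   0.56 -0.41  2.1   1.26  0.86 -0.66] 0.013720147057896644
[-3.80327661e-05 -1.18676518e-03  2.96998738e-03]
```

Request:
step_arm(commands=[0, 0, 0, 0, 0, 0.06, 0, 0, 0, 0, 0, 0.07, 0, 0, 0, 0, 0, 0.07, 0, 0, 0, 0, 0, 0.07, 0, 0, 0, 0, 0, 0.07, 0, 0, 0, 0, 0, 0.06, 0, 0, 0, 0, 0, 0])

```text
t: 21.75
ee_pos: [0.594, 0.0616, 0.0647]
eef_rot: [2.544, -0.146, 0.562]
force: [-3.5, 0.5, 6.7]
width: 0.0137
```

```bash
python3 st.py
```

```text
[0.59395875 0.0615732  0.06473108] rot from th=.1: [-0.002  0.     0.904] F tool [-1.6  2.1 -7.1] M tool [-0.12 -0.74  0.01] 21.75 [-0.22  0.56 -0.38  2.1   1.25  0.85 -1.06] 0.01366770176423704
[-0.00022272 -0.00082537  0.0030969 ]
```

Request:
step_arm(commands=[0, 0, 0, 0, 0, 0.05, 0, 0, 0, 0, 0, 0.06, 0, 0, 0, 0, 0, 0.06, 0, 0, 0, 0, 0, 0.06, 0, 0, 0, 0, 0, 0.06, 0, 0, 0, 0, 0, 0.06, 0, 0, 0, 0, 0, 0.05, 0, 0, 0, 0, 0, 0])

```text
t: 22.42
ee_pos: [0.5936, 0.0617, 0.0647]
eef_rot: [2.632, -0.357, 0.212]
force: [-5.9, 1.3, 8.5]
width: 0.0141
```

```bash
python3 st.py
```

```text
[0.59355982 0.06169585 0.06465122] rot from th=.1: [-2.000e-03  1.000e-03  1.303e+00] F tool [-2.2  2.6 -9.9] M tool [-0.52 -0.94 -0.08] 22.4167 [-0.24  0.55 -0.36  2.1   1.24  0.84 -1.45] 0.014061997013998474
[-0.00016203 -0.00052314  0.00324244]
```

Request:
step_arm(commands=[0, 0, 0, 0, 0, 0.04, 0, 0, 0, 0, 0, 0.04, 0, 0, 0, 0, 0, 0.04, 0, 0, 0, 0, 0, 0.04, 0, 0, 0, 0, 0, 0.03, 0, 0, 0, 0, 0, 0])

```text
t: 22.92
ee_pos: [0.5933, 0.0617, 0.0646]
eef_rot: [2.704, -0.443, 0.03]
force: [-6.7, 0.2, 9.4]
width: 0.0137
```

```bash
python3 st.py; python3 - <<'E'
import cv2,numpy as np
from rig import imaging
f=lambda im,x,y,w,h,k:cv2.convertScaleAbs(cv2.resize(im[y:y+h,x:x+w],None,fx=k,fy=k,interpolation=2),alpha=1.6)
a=f(imaging.capture("scene"),310,165,100,120,4)
b=f(imaging.capture("top"),230,170,100,120,4)
cv2.imwrite("pics/s12.png",np.hstack([a,b]))
E
```

```text
[0.59334084 0.06166228 0.06458345] rot from th=.1: [-2.000e-03  1.000e-03  1.491e+00] F tool [ -2.1   4.5 -10.4] M tool [-0.75 -0.93 -0.22] 22.9167 [-0.25  0.55 -0.35  2.1   1.24  0.83 -1.64] 0.013691047739725293
[-3.30953122e-05 -5.20700271e-04  3.26099348e-03]
```

View pics/s12.png

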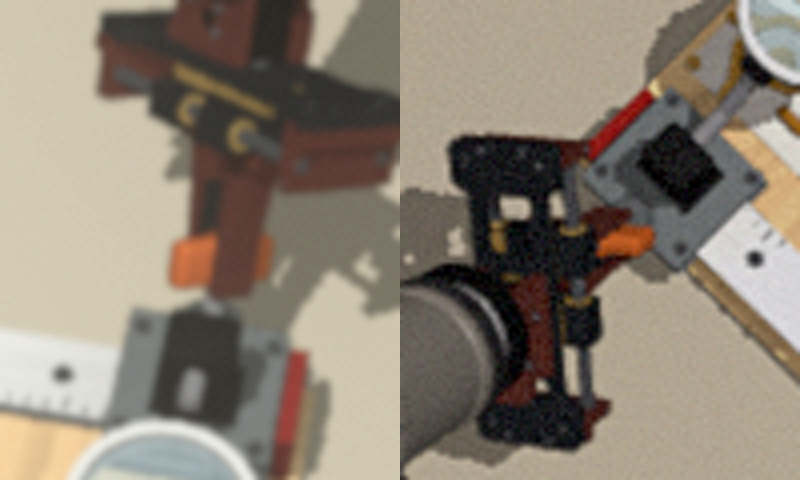

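Request:
step_arm(commands=[0, 0, 0, 0, 0, 0.02, 0, 0, 0, 0, 0, 0.02, 0, 0, 0, 0, 0, 0, 0, 0, 0, 0, 0, 0])

```text
t: 23.35
ee_pos: [0.5933, 0.0617, 0.0645]
eef_rot: [2.721, -0.459, -0.009]
force: [-6.2, 0.1, 8.5]
width: 0.0137
```

```bash
python3 st.py
```

```text
[0.59331094 0.06174874 0.06454824] rot from th=.1: [-2.00e-03  1.00e-03  1.53e+00] F tool [-1.8  4.2 -9.5] M tool [-0.8  -0.97 -0.31] 23.35 [-0.26  0.55 -0.35  2.1   1.24  0.83 -1.68] 0.013719889593450356
[-1.07860886e-05 -4.34740840e-04  3.27987210e-03]
```

Request:
step_arm(commands=[0, 0, 0, 0, 0, 0, 0, 0, 0, 0, 0, 0, 0, 0, 0, 0, 0, 0, 0, 0, 0, 0, 0, 0, 0, 0, 0, 0, 0, 0], fingers=0.036)

```text
t: 23.77
ee_pos: [0.5946, 0.062, 0.0643]
eef_rot: [2.723, -0.46, -0.01]
force: [0.8, -0.1, 0.7]
width: 0.0356
```

Request:
step_arm(commands=[0, 0, -0.006, 0, 0, 0, 0, 0, -0.012, 0, 0, 0, 0, 0, -0.02, 0, 0, 0, 0, 0, -0.025, 0, 0, 0, 0, 0, -0.025, 0, 0, 0, 0, 0, -0.025, 0, 0, 0, 0, 0, -0.01, 0, 0, 0, 0, 0, 0, 0, 0, 0, 0, 0, 0, 0, 0, 0])

```text
t: 24.52
ee_pos: [0.5452, 0.1122, 0.1651]
eef_rot: [2.722, -0.461, -0.01]
force: [1.0, 0.1, 0.1]
width: 0.0361
```

```bash
python3 st.py; python3 - <<'E'
import cv2,numpy as np
from rig import imaging
f=lambda im,x,y,w,h,k:cv2.convertScaleAbs(cv2.resize(im[y:y+h,x:x+w],None,fx=k,fy=k,interpolation=2),alpha=1.6)
S=imaging.capture("scene");T=imaging.capture("top");cv2.imwrite("pics/s13f.png",S)
cv2.imwrite("pics/s13.png",np.hstack([f(S,310,175,100,110,4),f(T,230,170,100,110,4)]));cv2.imwrite("pics/t13f.png",T)
E
```

```text
[0.54517268 0.11215118 0.16508711] rot from th=.1: [-0.002  0.003  1.531] F tool [ 0.9 -0.2  0.2] M tool [ 0.26 -0.4  -0.03] 24.5167 [-0.3   0.36 -0.45  2.09  0.99  0.98 -1.52] 0.036137475985834666
[-0.00115307 -0.00031832  0.12560945]
```

View pics/s13.png

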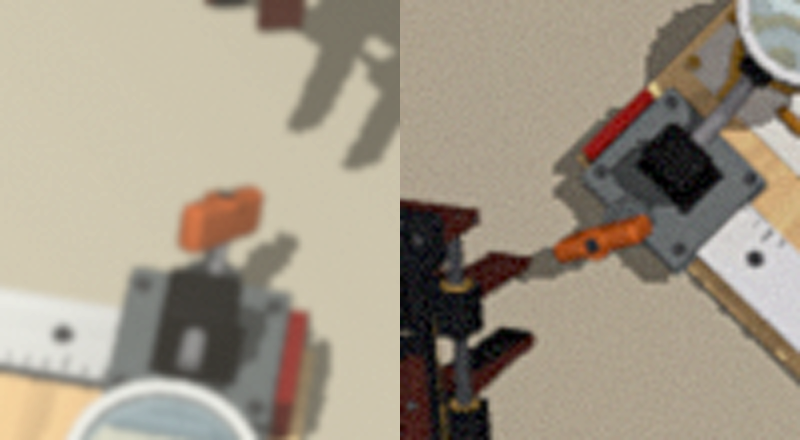

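```bash
python3 - <<'E'
from knob import *
from rig import imaging
T=imaging.camera_params("top");S=imaging.camera_params("scene");c=np.array([.5872,.0685,.077])
cv2.imwrite("/tmp/a.png",cv2.convertScaleAbs(cv2.resize(cv2.imread("pics/t13f.png")[200:260,245:305],None,fx=6,fy=6,interpolation=2),alpha=1.6))
ims=[]
for th in(1.2,1.35,1.5,1.65):
    draw("/tmp/a.png","/tmp/d.png",T,lambda uv:(np.array(uv)-[245,200]+.5)*6-.5,th,c,0); ims.append(cv2.imread("/tmp/d.png")[:300])
cv2.imwrite("pics/d13.png",np.vstack([np.hstack(ims[:2]),np.hstack(ims[2:])]))
E
```

```text
(no output)
```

View pics/d13.png

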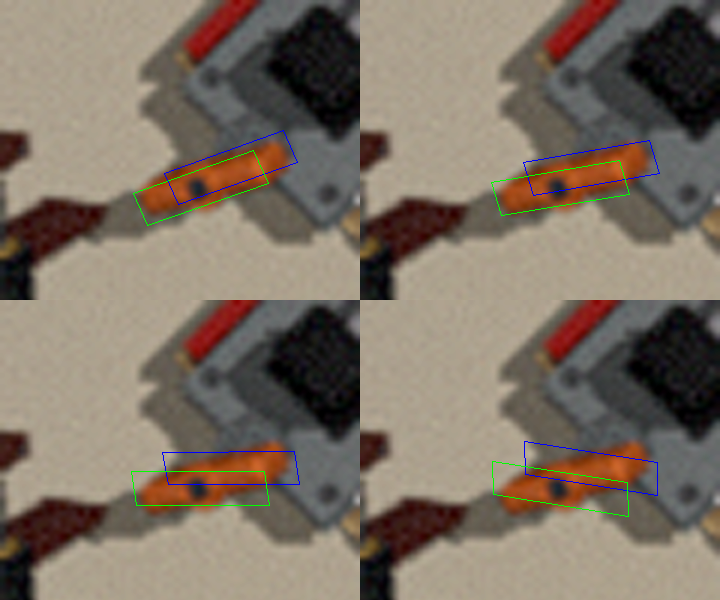

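```bash
python3 - <<'E'
from rig import job,telemetry
s=telemetry.sense(); print(s["t"],s["force"]); print(job.hand_in())
E
```

```text
24.6167 [-0.06655188 -0.3216101  -0.25631726]
the job is handed in; nothing more can be done
None
```

I slid the carriage onto the rail from its open end, with the knob on the side away from the embroidery. I pushed it gently against the red stop, lowered it and let go. Then I turned the wing knob clockwise until it was tight, released it and backed off. The job was handed in at about 24.6 s of the 64 s allowed.

Last checks:
- **Home position:** the force when it met the stop was about 5–8 N. The final pictures show the carriage flush against the stop.
- **Clamp:** the tool had turned the knob to about 1.6 rad, where the resisting moment was about 0.31 Nm. After letting go, the wing in the top picture lies at about 1.3–1.35 rad. That matches the small spring-back expected of a tight clamp. The force of the clamp shoe on the rail could not be measured directly.
- **Let go:** the gripper is about 120 mm clear of the knob and the wrist force is close to zero.
- **Bystanders:** the arm's path stayed clear of the jar, spool, weight and awl. I did not measure their positions again at the end.

The camera and tool estimates of the carriage's sideways position in the grip differed by about 2.5 mm. I used a value in between, and it went onto the rail without noticeable force.

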